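Lock the squeeze-tab cap of a filter canister

ROBOT

A 6-joint arm with a two-finger parallel gripper is mounted at the origin on a cart in front of the work surface, level with it; the furniture and walls round the work are solid. World frame = base frame: x ahead of the robot, y to its left, z up, the work surface at z = 0. Lengths are in m, angles in rad, forces in N, time in s.
With the tool pointing down it reaches from about 0.375 to 0.9 m from the base axis. Payload 3.1 kg.
Tool frame: the origin (TCP) lies at the very end of the fingers, on their centre line; the grasp point (between the pads) lies 19 mm behind it; z points along the fingers, y is the line along which they close (so a half turn about z gives the same grasp; the last joint's range is limited). The gripper opens to 85 mm and grips with 20 to 120 N. Pads are 22 mm wide; open, the fingers measure 114 mm over their backs; the gripper's body (76 mm by 85 mm) begins 54 mm behind the grasp point. The pads swing forward as they close: fully open they stand 13 mm farther back than shut.
Start: joints at [0.932, 0.527, 1.433, -0, 1.181, -0.178], TCP at [0.277, 0.56, 0.231] pointing down, gripper open.
Joint ranges: [-3.08, 3.08], [-0.75, 2.2], [0.22, 2.44], [-1.43, 4.57], [0, 2.65], [-2.85, 2.85]. Speed limits (rad/s): [2.79, 2.79, 3.14, 3.14, 3.14, 3.14].

INTERFACE

Orientations are given as a unit quaternion [x, y, z, w].
In Python, from station import manip gives the robot as it stands.
- The arm moves only by the shell command python3 -m handwheel 'ROWS' [FORCE]. ROWS is JSON, a list of rows, each a list of 7 numbers: the shift along the world's x, y, z in mm, then the turn, a rotation vector about the world's x, y, z in degrees, then the opening, from 0 (shut) to 1 (fully open). A call has exactly 10 rows; each row shifts and turns the commanded pose from where the row before left it; what a row does not reach is not made up. A row lasts 1/8 s, in which the tool goes at most 62.5 mm and 10.7 degrees, less where a joint would pass 70% of its speed; a pose out of reach is approached as far as the arm can. A call is refused whole if a number of a shift passes 62.5 or a number of a turn 10.7, either way. A call with a gripper value outside its range is refused whole. The fingers move at their own pace and stop on an object; FORCE is the grip in N (left out, the last holds). Time passes only in rows, so rows that do not move let the fingers close, or fill a call up. It gives the time, the measured TCP pose, the force, the opening and the grip force at its end, in the units of the state.
- manip.sense(): the state, without advancing time (a new reading comes with each control period).
- manip.snapshot(name): name is "scene" or "side" or "wrist"; returns the picture (400x640x3 uint8, red, green, blue); there is no depth.
- manip.get_calibration(name): a dict with "K" (3x3 intrinsics, pixels), "k1" (the pictures are not rectified: a ray, as slopes to the right and down, at radius r is drawn at 1 + k1 r^2 times it, then the intrinsics apply), "rvec" (rotation vector, rad) and "tvec" (3), from world to camera coordinates, as OpenCV has them. Camera axes: x right, y down, z forward; pixel columns grow to the right and rows downward; lengths in m; the calibration is good to about 2 mm. A picture is of the moment at which its call begins: read the wrist's pose just before it. get_calibration takes no time and is no camera call; for the wrist camera it gives the pose at the moment of the call.
- manip.sign_off(): hands the job in; it is judged then, once.
The state is a dict: "t": time; "q": joint angles; "qd": joint speeds; "tau": joint torques, N m; "tcp_pos": TCP position; "tool_rot": TCP orientation; "force": force on the tool from outside, world axes, zero at the start; "ft_torque": the same for the moment, N m; "finger_gap": opening from 0.0 (shut) to 1.0 (fully open); "gripper_force": force on a finger pad.
Only numpy, scipy, OpenCV 4.12 (cv2) and the standard library are available. Lean on these libraries where they do the work, as an engineer would, in place of code of your own. Each camera call takes 0.05 s, during which the arm holds its last target. There are 200 camera calls.

TASK

The filter canister's cap was put back but left unlocked. Squeeze its two upright tabs towards each other, turn the cap clockwise (as seen looking down on the cap) past the lugs on the rim until it reaches its stop, and let go so that both tabs spring fully out into their locking notches. Leave the things standing round it where they are.

Things in the scene. Friction and masses are not known exactly. Their poses are not given: they have to be found in the camera images.
- canister: Fixed aluminium filter canister in a dark steel cradle on a base plate 170 x 120 x 12 mm; brass hose stub on its +y side. Origin: centre of the plate's underside, on the bench; own z up. The canister leans 0.56 rad (32 degrees) from vertical towards its own -x: its axis, pointing out of the cap, is (-0.531, 0, 0.847) in this body's frame.
- rim_centre (a point): Centre of the canister's rim (110 mm across), on the axis, at the underside of the cap; axes as canister. Four lugs 9 mm high stand on the rim: at each tab's locked place one on the clockwise side (stop) and one on the anticlockwise side (barrier), with the locking notch between them.
- cap_centre (a point): Point on the canister's axis midway between the two tabs, 30 mm out from the rim along the axis: the middle of the grasp. Axes as canister.
- cap (a joint): Angle (rad) of the black disc cap (92 mm across) about the axis. 0 = locked, at its stop; grows anticlockwise looking down on the cap, up to 1.35. At angle q the line through the tabs is turned by q from the canister's y axis. Light friction (0.06 N m), stays where left. Unless both tabs are pressed in over 4 mm the barrier lugs stop it: it cannot pass between about 0.07 and 0.58.
- tab_a_face (a point): Centre of the outer face of tab A (canister's +y side when locked), 30 mm out from the rim along the axis. Tabs: two grey upright paddles, 30 mm wide, 6 mm thick, from 6 to 46 mm above the rim; outer faces 64 mm apart released, 44 mm fully squeezed. From each foot a 16 mm wide tooth runs outward to the rim, its top 9 mm above the rim: keep fingertips 11 mm or more above the rim.
- tab_b_face (a point): Same for tab B, on the opposite side (the canister's -y side when locked).
- tab_a (a joint): How far tab A is pressed in towards the axis (m): 0 = sprung fully out, 0.010 = fully in. A spring pushes it out with 2.5 N at 0 and 5 N at 0.010. Its tooth clears the lugs beyond 0.004. If released beside a lug it stays partly in.
- tab_b (a joint): Same for tab B.
- grease_pot: Bystander: squat grease pot with a white lid, 49 mm across, 45 mm high, beside the canister on its +y side. Origin: centre of its underside.
- side_cutters: Bystander: red-handled side cutters lying flat, 145 x 50 x 11 mm, on the canister's -y side. Origin: centre of the underside.
- multimeter: Bystander: yellow and black multimeter lying flat, 140 x 70 x 44 mm, in front of the canister. Origin: centre of the underside.

How it is judged:
On the way:
1. with the cap not yet locked, both tabs are squeezed in together by more than 3 mm (value of joint each of tab_a, tab_b above 0.003 m and value of joint cap above 0.3 rad), for 0.05 s.
At the end, for the whole second after the job is handed in: The cap is at its stop (cap angle under 0.11 rad) and at rest, and both tabs have sprung out into their notches (each within 2 mm of fully out) (value of joint cap below 0.11 rad and value of joint each of tab_a, tab_b below 0.002 m and velocity of joint cap between -0.05 and 0.05 rad/s); the robot touches nothing.
It fails at once if the grease pot, side cutters or multimeter is moved by more than 30 mm (distance of any of grease_pot, side_cutters, multimeter from where it was at the start of the episode above 0.03 m).
It also fails if it takes over 32 s, if anything falls off the work surface, if the arm or the gripper's body presses on something with over 40 N, if the wrist force passes 120 N, or if a joint passes its speed limit or range.

## Working session

There is one attempt and no reset: what is moved stays moved. The work goes in short steps, Python scripts to look and compute and a shell command to move; the robot and the scene stay as the last step left them, time stands still between calls to the robot, and variables do not carry over. Pictures are saved under pics/ and viewed, at most 10 in all, crops included, and the job is handed in when it is done.

```bash
mkdir -p pics; python3 - <<'E'
from station import manip
import cv2
for n in("scene","side"):
    im=manip.snapshot(n); cv2.imwrite(f"pics/{n}0.png",cv2.cvtColor(im,cv2.COLOR_RGB2BGR))
    print(n,manip.get_calibration(n))
print(manip.sense())
E
```

```text
scene {'K': array([[422.88430886,   0.        , 319.6239623 ],
       [  0.        , 422.88430886, 194.18473684],
       [  0.        ,   0.        ,   1.        ]]), 'k1': -0.04467016606124843, 'rvec': array([ 0.90221154, -2.21210726,  1.3845233 ]), 'tvec': array([0.36047365, 0.29733748, 0.55858679])}
side {'K': array([[415.99802793,   0.        , 321.3325611 ],
       [  0.        , 415.99802793, 207.50029299],
       [  0.        ,   0.        ,   1.        ]]), 'k1': -0.02897473195769213, 'rvec': array([ 2.15783716, -0.02702242,  0.02211457]), 'tvec': array([-0.54238227,  0.09263196,  0.96230097])}
{'t': 0.1, 'q': array([ 9.32484779e-01,  5.28373931e-01,  1.43376364e+00,  1.98636693e-05,
        1.18142244e+00, -1.78508826e-01]), 'qd': array([ 0.00023587, -0.00058853, -0.00475463,  0.00078294,  0.00153071,
        0.00090289]), 'tau': array([-1.31015258e-05, -4.43303955e+01, -1.78586018e+01, -2.31910835e-04,
        3.92196758e-03,  5.14585579e-06]), 'tcp_pos': array([0.27694164, 0.55957629, 0.23043439]), 'tool_rot': array([ 2.27885050e-01,  9.73687545e-01, -8.99127086e-04, -3.99098190e-04]), 'force': array([-0.62944339, -0.56106633,  0.25818079]), 'ft_torque': array([0.00067985, 0.02290266, 0.02653376]), 'gripper_force': 0.0, 'finger_gap': 0.9980188064849026}
```

View pics/scene0.png

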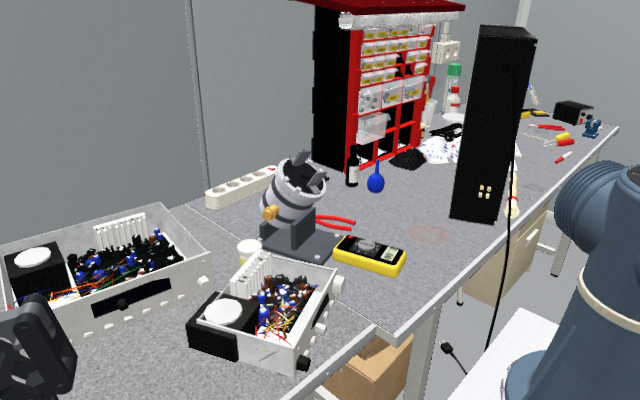

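View pics/side0.png

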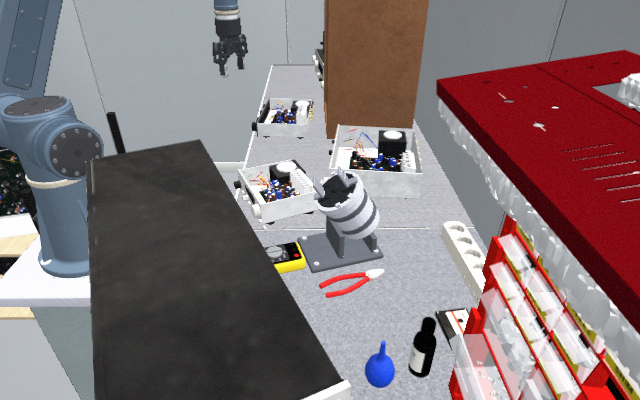

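The scene view shows the canister near (292,190) with its plate around (300,240). The side view shows it near (345,205) with its plate around (340,250). I'll enlarge both.

```bash
python3 - <<'E'
import cv2,numpy as np
out=[]
for n,(x,y) in(("scene",(240,145)),("side",(290,160))):
    c=cv2.imread(f"pics/{n}0.png")[y:y+120,x:x+100]
    c=cv2.resize(c,None,fx=4,fy=4,interpolation=cv2.INTER_CUBIC)
    c=cv2.convertScaleAbs(c,alpha=1.5,beta=10)
    for k in range(0,100,20): cv2.putText(c,str(x+k),(k*4,8),0,.3,(0,255,0)); cv2.line(c,(k*4,0),(k*4,480),(0,255,0),1)
    for k in range(0,120,20): cv2.putText(c,str(y+k),(0,k*4+8),0,.3,(0,255,255));cv2.line(c,(0,k*4),(400,k*4),(0,255,0),1)
    out.append(c)
cv2.imwrite("pics/crop0.png",np.hstack(out))
E
```

```text
(no output)
```

View pics/crop0.png

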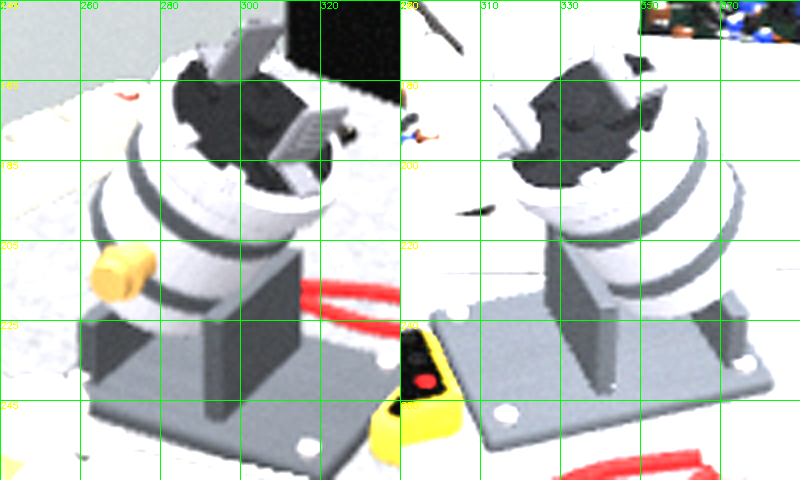

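```bash
cat > h.py <<'E'
import numpy as np,cv2
from station import manip
def dist(c): return np.array([c["k1"],0,0,0,0.])
def proj(c,P): return cv2.projectPoints(np.asarray(P,float).reshape(-1,3),c["rvec"],c["tvec"],c["K"],dist(c))[0][:,0]
def back(c,uv,z):
    uv=np.asarray(uv,float).reshape(-1,1,2)
    d=cv2.undistortPoints(uv,c["K"],dist(c))[:,0]
    R=cv2.Rodrigues(c["rvec"])[0]; o=-R.T@c["tvec"]
    r=np.c_[d,np.ones(len(d))]@R
    return o+r*((z-o[2])/r[:,2])[:,None]
E
python3 - <<'E'
from h import *
for n,p in(("scene",[(262.5,245),(320.5,263),(340,233)]),("side",[(297.5,239.5),(311.8,270.8),(383,255.8)])):
    c=manip.get_calibration(n); print(n, (-cv2.Rodrigues(c["rvec"])[0].T@c["tvec"]).round(3)); P=back(c,p,.012); print(P.round(4), np.linalg.norm(np.diff(P,axis=0),axis=1))
E
```

```text
scene [0.013 0.522 0.508]
[[ 0.6145  0.0545  0.012 ]
 [ 0.4833  0.0141  0.012 ]
 [ 0.5311 -0.0992  0.012 ]] [0.13727958 0.1229614 ]
side [ 0.518 -0.765  0.613]
[[ 0.4869  0.0045  0.012 ]
 [ 0.5194 -0.1038  0.012 ]
 [ 0.6782 -0.0583  0.012 ]] [0.11307284 0.16524031]
```

```bash
python3 - <<'E'
from h import *
from scipy.optimize import least_squares
from scipy.spatial.transform import Rotation as Ro
S,D=[manip.get_calibration(n) for n in("scene","side")]
f=lambda X:np.r_[proj(S,X)[0]-(302.5,175),proj(D,X)[0]-(337.5,191)]
r=least_squares(f,[.55,0,.2]); print("cap disc",r.x,r.fun)
yaw=.29; a=Ro.from_euler('z',yaw).apply([-.531,0,.847]); print("axis",a)
for q in(.7,1.0): print(q,Ro.from_euler('z',yaw).apply(Ro.from_rotvec(q*np.array([-.531,0,.847])).apply([0,1,0])))
s=manip.sense(); R=Ro.from_quat(s["tool_rot"]).as_matrix(); print(R)
w=manip.get_calibration("wrist"); Rw=cv2.Rodrigues(w["rvec"])[0]; print("cam in tool",R.T@(-Rw.T@w["tvec"]-s["tcp_pos"]),"\n",Rw@R,w["K"],w["k1"])
E
```

```text
cap disc [ 0.5748404  -0.02516855  0.16192628] [ 0.06222955  0.058821    0.06178818 -0.06289874]
axis [-0.5088275  -0.15184063  0.847     ]
0.7 [-0.74164482  0.57700265 -0.3420978 ]
1.0 [-0.8376187   0.31416684 -0.44687147]
[[-8.96136489e-01  4.43776953e-01 -1.18698912e-03]
 [ 4.43778388e-01  8.96135191e-01 -1.56904067e-03]
 [ 3.67398631e-04 -1.93283471e-03 -9.99998065e-01]]
cam in tool [ 0.06700619  0.00046148 -0.14175582] 
 [[ 1.24349253e-03  9.99999225e-01  6.15933992e-05]
 [-9.64907686e-01  1.21603004e-03 -2.62586517e-01]
 [-2.62586388e-01  2.67092429e-04  9.64908450e-01]] [[281.81193531   0.         317.86024419]
 [  0.         281.81193531 201.7385543 ]
 [  0.           0.           1.        ]] -0.04519538252125401
```

```bash
python3 - <<'E'
from h import *
from scipy.optimize import least_squares
S,D=[manip.get_calibration(n) for n in("scene","side")]
T=[]
for a,b in(((307,151.5),(341,173)),((323,172),(313.8,186.3))):
    r=least_squares(lambda X:np.r_[proj(S,X)[0]-a,proj(D,X)[0]-b],[.55,0,.2]); T.append(r.x); print(r.x,r.fun)
d=T[0]-T[1]; print(np.linalg.norm(d),d/np.linalg.norm(d),(T[0]+T[1])/2)
E
```

```text
[ 0.57813137 -0.0385492   0.20997702] [-0.76550155 -0.79586439 -0.73316448  0.82140356]
[ 0.52618773 -0.0345234   0.18022431] [ 0.43539908  0.37667241  0.44061515 -0.41029441]
0.059996437226968194 [ 0.86577878 -0.0671007   0.49590786] [ 0.55215955 -0.0365363   0.19510067]
```

```bash
cat >> h.py <<'E'
from scipy.spatial.transform import Rotation as Ro
def frame(yaw,q):
    "tool rotation for tabs at cap angle q (tool y = -(tab A dir)), axis"
    a0=np.array([-.531,0,.847]);a0/=np.linalg.norm(a0); Z=Ro.from_euler('z',yaw); a=Z.apply(a0)
    y=-Z.apply(Ro.from_rotvec(q*a0).apply([0,1,0])); z=-a
    return np.c_[np.cross(y,z),y,z],a
def delta(P,R):
    s=manip.sense(); r=Ro.from_matrix(R)*Ro.from_quat(s["tool_rot"]).inv()
    print("shift mm",((np.asarray(P)-s["tcp_pos"])*1e3).round(1),"turn deg",np.degrees(r.as_rotvec()).round(2))
E
python3 - <<'E'
from h import *
R,a=frame(.29,1.22); print(R.round(3),a)
delta(np.array([.5748,-.0252,.162])+.13*a,R)
E
```

```text
[[ 0.01   0.861  0.509]
 [ 0.983 -0.102  0.152]
 [ 0.183  0.499 -0.847]] [-0.50898785 -0.15188848  0.84726693]
shift mm [ 231.7 -604.5   41.7] turn deg [ 26.12 -21.85 -65.3 ]
```

```bash
r='[11.6,-30.2,8,1.306,-1.092,-3.265,1]'; python3 -m handwheel '[[11.6,-30.2,8,1.306,-1.092,-3.265,1],[11.6,-30.2,8,1.306,-1.092,-3.265,1],[11.6,-30.2,8,1.306,-1.092,-3.265,1],[11.6,-30.2,8,1.306,-1.092,-3.265,1],[11.6,-30.2,8,1.306,-1.092,-3.265,1],[11.6,-30.2,8,1.306,-1.092,-3.265,1],[11.6,-30.2,8,1.306,-1.092,-3.265,1],[11.6,-30.2,8,1.306,-1.092,-3.265,1],[11.6,-30.2,8,1.306,-1.092,-3.265,1],[11.6,-30.2,8,1.306,-1.092,-3.265,1]]' 20
python3 -m handwheel '[[11.6,-30.2,-3.8,1.306,-1.092,-3.265,1],[11.6,-30.2,-3.8,1.306,-1.092,-3.265,1],[11.6,-30.2,-3.8,1.306,-1.092,-3.265,1],[11.6,-30.2,-3.8,1.306,-1.092,-3.265,1],[11.6,-30.2,-3.8,1.306,-1.092,-3.265,1],[11.6,-30.2,-3.8,1.306,-1.092,-3.265,1],[11.6,-30.2,-3.8,1.306,-1.092,-3.265,1],[11.6,-30.2,-3.8,1.306,-1.092,-3.265,1],[11.6,-30.2,-3.8,1.306,-1.092,-3.265,1],[11.6,-30.2,-3.8,1.306,-1.092,-3.265,1]]'
python3 - <<'E'
from h import *
import json
c=manip.get_calibration("wrist"); im=manip.snapshot("wrist")
np.savez("w1.npz",**c)
cv2.imwrite("pics/w1raw.png",cv2.cvtColor(im,cv2.COLOR_RGB2BGR))
s=manip.sense(); print(s["t"],s["q"].round(3),s["tcp_pos"],s["force"])
R,a=frame(.29,1.22)
delta(np.array([.5748,-.0252,.162])+.13*a,R)
p=np.array([.5748,-.0252,.162]); uv=proj(c,[p,p+.045*a]); print(uv)
x,y=(uv[0]-[75,70]).astype(int); print(x,y)
k=im[max(y,0):y+140,max(x,0):x+150,::-1]; k=cv2.resize(k,None,fx=4,fy=4,interpolation=cv2.INTER_CUBIC); k=cv2.convertScaleAbs(k,alpha=1.5,beta=10)
cv2.imwrite("pics/w1.png",k)
E
```

```text
t: 1.35
tcp_pos: [0.3932, 0.257, 0.3113]
tool_rot: [0.49, 0.86, 0.131, 0.066]
force: [0.4, 0.1, -0.7]
finger_gap: 0.998
gripper_force: 0.0
t: 2.6
tcp_pos: [0.5093, -0.0449, 0.273]
tool_rot: [0.701, 0.657, 0.248, 0.125]
force: [0.1, 0.5, -0.2]
finger_gap: 1.005
gripper_force: 0.0
2.65 [-0.555  0.19   2.031  0.714  0.647 -1.009] [ 0.51126411 -0.04875149  0.27281321] [ 2.59749589 -1.81371761 -0.26558969]
shift mm [-2.6  3.8 -0.7] turn deg [0.12 0.22 0.44]
[[317.35894612 195.01868997]
 [317.3580793  207.84986574]]
242 125
```

View pics/w1.png

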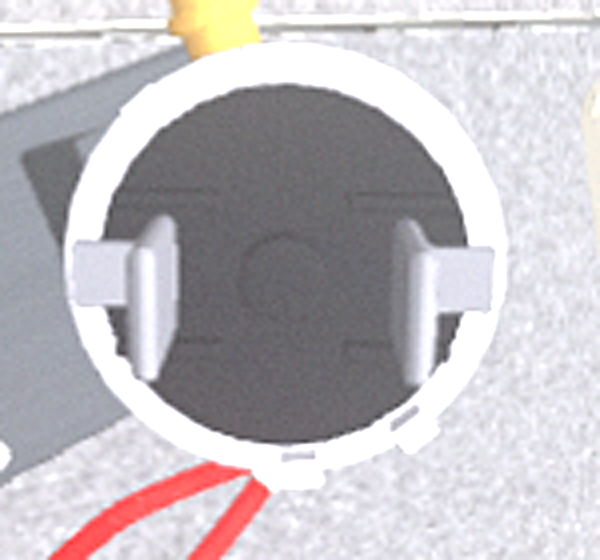

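```bash
python3 - <<'E'
from h import *
from scipy.optimize import least_squares
c=dict(np.load("w1.npz")); c["k1"]=float(c["k1"])
S=manip.get_calibration("scene");D=manip.get_calibration("side")
px=lambda u,v:np.array([242+u/4,125+v/4])
t=np.array([px(75,273),px(492,279)]); dl,dr=px(103,263.5),px(468,263.5); rl,rr=px(66,268),px(505,268);dt,db=px(285,84),px(285,443)
tl,tr=px(145,312),px(427,318)
def f(v,full=False):
    p,q,yaw=v[:3],v[3],v[4]; R,a=frame(yaw,q); x,y=R[:,0],R[:,1]
    P=proj(c,[p-.055*y+.009*a,p+.055*y+.009*a,p-.046*y,p+.046*y,p-.055*y,p+.055*y,p+.046*x,p-.046*x])
    n,o=(dl,dr) 
    # orient so that lower pixel x comes first
    if P[0,0]>P[1,0]: P[[0,1,2,3,4,5]]=P[[1,0,3,2,5,4]]
    if P[6,1]>P[7,1]: P[[6,7]]=P[[7,6]]
    r=np.r_[(P[0]-t[0]),(P[1]-t[1]),P[2,0]-dl[0],P[3,0]-dr[0],P[4,0]-rl[0],P[5,0]-rr[0],P[6,1]-dt[1],P[7,1]-db[1]]
    T=[p+.046*a+.029*y,p+.046*a-.029*y]
    e=np.r_[(proj(S,T)-[(307,151.5),(323,172)]).ravel(),(proj(D,T)-[(341,173),(313.8,186.3)]).ravel()]
    lug=proj(c,[p+.055*frame(yaw,0)[0][:,1]])[0]-px(352,450)
    return np.r_[r,.5*e,.3*lug,(yaw-.29)/.03]
r=least_squares(f,[.5748,-.0252,.162,1.22,.29],x_scale=[.01,.01,.01,.1,.1]); print(r.x,r.fun.round(1))
R,a=frame(r.x[4],r.x[3]); print("axis",a, "y",R[:,1]);
delta(r.x[:3]+.011*a,R); delta(r.x[:3]+.07*a,R)
E
```

```text
[ 0.57527117 -0.02277422  0.15332795  1.20681344  0.28833725] [-3.1  0.6  3.6  0.4  0.5 -0.8  1.  -1.2  0.7 -1.3 -1.1  0.8 -1.4  1.3
 -0.8  0.5  0.4 -0.7  0.3  0.6 -0.1]
axis [-0.5092397  -0.15104195  0.84726693] y [ 0.86030532 -0.11615914  0.49636862]
shift mm [  58.4   24.3 -110.2] turn deg [ 0.51  0.33 -0.29]
shift mm [ 28.4  15.4 -60.2] turn deg [ 0.51  0.33 -0.29]
```

```bash
python3 -m handwheel '[[5.4,2.5,-10.7,0.06,0.04,-0.04,1],[5.4,2.5,-10.7,0.06,0.04,-0.04,1],[5.4,2.5,-10.7,0.06,0.04,-0.04,1],[5.4,2.5,-10.7,0.06,0.04,-0.04,1],[5.4,2.5,-10.7,0.06,0.04,-0.04,1],[5.4,2.5,-10.7,0.06,0.04,-0.04,1],[5.4,2.5,-10.7,0.06,0.04,-0.04,1],[5.8,2.4,-10.7,0.06,0.04,-0.04,1],[0,0,0,0,0,0,1],[0,0,0,0,0,0,1]]'
python3 - <<'E'
from h import *
c=manip.get_calibration("wrist"); im=manip.snapshot("wrist")
p=np.array([.57527,-.02277,.15333]);R,a=frame(.2883,1.2068); y=R[:,1]
delta(p+.016*a,R); print(proj(c,[p,p+.011*a]),manip.sense()["force"],manip.sense()["q"].round(2))
im=im[:,:,::-1].copy()
for P in proj(c,[p+.046*a-.032*y,p+.046*a+.032*y,p,p-.055*y+.009*a,p+.055*y+.009*a]): cv2.drawMarker(im,tuple(P.astype(int)),(0,0,255),0,6)
cv2.imwrite("pics/w2.png",cv2.convertScaleAbs(im[60:400,100:540],alpha=1.5,beta=10))
E
```

```text
t: 3.9
tcp_pos: [0.5529, -0.0239, 0.1876]
tool_rot: [0.703, 0.656, 0.248, 0.12]
force: [0.3, -0.1, 1.2]
finger_gap: 1.0
gripper_force: 0.0
shift mm [ 14.2  -1.2 -21. ] turn deg [-0.07 -0.09 -0.39]
[[322.12538318 232.95033616]
 [322.30480881 239.07339945]] [-0.41534617 -0.11144784  0.60790056] [-0.45  0.41  2.05  0.99  0.45 -1.23]
```

View pics/w2.png

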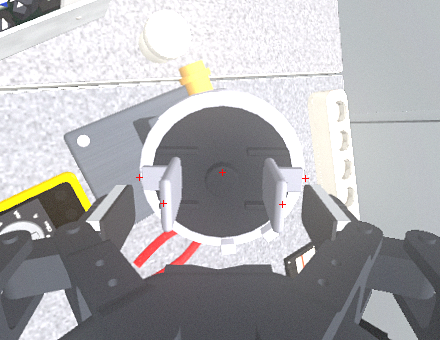

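```bash
python3 -m handwheel '[[2.4,-0.2,-3.5,0,0,-0.06,1],[2.4,-0.2,-3.5,0,0,-0.06,1],[2.4,-0.2,-3.5,0,0,-0.06,1],[2.4,-0.2,-3.5,0,0,-0.06,1],[2.4,-0.2,-3.5,0,0,-0.06,1],[2.4,-0.2,-3.5,0,0,-0.06,1],[0,0,0,0,0,0,0.8],[0,0,0,0,0,0,0.7],[0,0,0,0,0,0,0.6],[0,0,0,0,0,0,0.5]]' 20
python3 -m handwheel '[[0,0,0,0,0,0,0.45],[0,0,0,0,0,0,0.4],[0,0,0,0,0,0,0.4],[0,0,0,0,0,0,0.4],[0,0,0,0,0,0,0.4],[0,0,0,0,0,0,0.4],[0,0,0,0,0,0,0.4],[0,0,0,0,0,0,0.4],[0,0,0,0,0,0,0.4],[0,0,0,0,0,0,0.4]]'
python3 - <<'E'
from h import *
p=np.array([.57527,-.02277,.15333]);R,a=frame(.2883,1.2068); print(a)
delta(p+.016*a,R)
c=manip.get_calibration("wrist"); im=manip.snapshot("wrist")
cv2.imwrite("pics/w3.png",cv2.convertScaleAbs(im[60:400,100:540,::-1],alpha=1.5,beta=10))
s=manip.sense();print(s["force"],s["ft_torque"],s["q"].round(2))
E
```

```text
t: 5.2
tcp_pos: [0.5671, -0.0254, 0.1677]
tool_rot: [0.705, 0.653, 0.248, 0.122]
force: [-6.3, -1.9, 11.0]
finger_gap: 0.51
gripper_force: 19.6
t: 6.45
tcp_pos: [0.5671, -0.0255, 0.1677]
tool_rot: [0.705, 0.653, 0.248, 0.122]
force: [-6.1, -2.0, 9.9]
finger_gap: 0.51
gripper_force: 19.6
[-0.50924533 -0.15102299  0.84726693]
shift mm [ 0.   0.3 -0.9] turn deg [-0.05 -0.02  0.01]
[-6.44800417 -2.02106509  9.06180424] [-0.06272977  0.24799995 -0.01616672] [-0.43  0.46  2.03  1.07  0.41 -1.31]
```

View pics/w3.png

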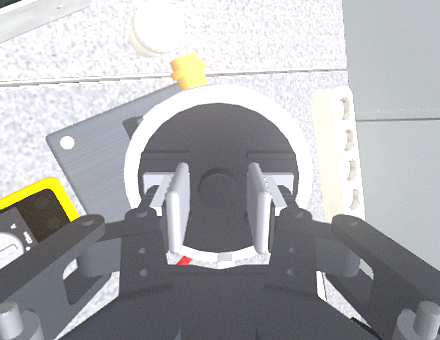

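```bash
python3 -m handwheel '[[-1,-0.3,1.7,0,0,0,0.4],[0,0,0,1.833,0.544,-3.05,0.4],[0,0,0,1.833,0.544,-3.05,0.4],[0,0,0,1.833,0.544,-3.05,0.4],[0,0,0,1.833,0.544,-3.05,0.4],[0,0,0,1.833,0.544,-3.05,0.4],[0,0,0,1.833,0.544,-3.05,0.4],[0,0,0,1.833,0.544,-3.05,0.4],[0,0,0,1.833,0.544,-3.05,0.4],[0,0,0,1.833,0.544,-3.05,0.4]]'
python3 - <<'E'
from h import *
p=np.array([.57527,-.02277,.15333])
R,a=frame(.2883,1.2068-np.radians(32.4)); delta(p+.018*a,R)
s=manip.sense();print(s["force"],s["ft_torque"]@a,s["q"].round(2),s["finger_gap"])
E
```

```text
t: 7.75
tcp_pos: [0.566, -0.0251, 0.1677]
tool_rot: [0.859, 0.43, 0.272, 0.046]
force: [0.5, 0.6, -2.7]
finger_gap: 0.5
gripper_force: 31.4
shift mm [ 0.1 -0.3  0.9] turn deg [-0.2  -0.15 -0.01]
[ 0.46667527  0.64077076 -2.72175868] 0.06618762867325552 [-0.44  0.46  2.03  1.06  0.42 -0.74] 0.49977451393106914
```

```bash
python3 -m handwheel '[[0,0,0,1.833,0.544,-3.05,0.4],[0,0,0,1.833,0.544,-3.05,0.4],[0,0,0,1.833,0.544,-3.05,0.4],[0,0,0,1.833,0.544,-3.05,0.4],[0,0,0,1.833,0.544,-3.05,0.4],[0,0,0,1.833,0.544,-3.05,0.4],[0,0,0,1.833,0.544,-3.05,0.4],[0,0,0,1.833,0.544,-3.05,0.4],[0,0,0,1.833,0.544,-3.05,0.4],[0,0,0,1.833,0.544,-3.05,0.4]]'
python3 - <<'E'
from h import *
p=np.array([.57527,-.02277,.15333])
R,a=frame(.2883,0); delta(p+.018*a,R)
s=manip.sense();print(s["force"],s["ft_torque"]@a,s["q"].round(2),s["finger_gap"])
E
```

```text
t: 9.0
tcp_pos: [0.5654, -0.0242, 0.1675]
tool_rot: [0.95, 0.144, 0.273, -0.041]
force: [0.2, 3.4, -2.7]
finger_gap: 0.5
gripper_force: 31.3
shift mm [ 0.7 -1.3  1.1] turn deg [ 0.08 -0.01 -0.71]
[ 0.15680878  3.38907138 -2.67226403] 0.06969428105843538 [-0.44  0.46  2.04  1.07  0.42 -0.12] 0.4997146804042677
```

```bash
python3 -m handwheel '[[0,0,0,0.51,0.15,-0.85,0.4],[0,0,0,0.51,0.15,-0.85,0.4],[0,0,0,0.51,0.15,-0.85,0.4],[0,0,0,0.51,0.15,-0.85,0.4],[0,0,0,0,0,0,0.4],[0,0,0,0,0,0,0.4],[0,0,0,0,0,0,0.4],[0,0,0,0,0,0,0.4],[0,0,0,0,0,0,0.4],[0,0,0,0,0,0,0.4]]'
python3 - <<'E'
from h import *
p=np.array([.57527,-.02277,.15333])
R,a=frame(.2883,0); delta(p+.018*a,R)
s=manip.sense();print(s["force"],s["ft_torque"]@a,s["q"].round(2),s["finger_gap"])
im=manip.snapshot("wrist")
cv2.imwrite("pics/w4.png",cv2.convertScaleAbs(im[60:400,100:540,::-1],alpha=1.5,beta=10))
E
```

```text
t: 10.25
tcp_pos: [0.5653, -0.0242, 0.1676]
tool_rot: [0.954, 0.115, 0.271, -0.049]
force: [0.5, 5.3, -6.9]
finger_gap: 0.497
gripper_force: 36.3
shift mm [ 0.8 -1.3  0.9] turn deg [-1.67 -0.57  2.26]
[ 0.48334014  5.25819123 -6.93722954] 1.4904959013089243 [-0.43  0.46  2.04  1.07  0.42 -0.05] 0.4966525194354604
```

View pics/w4.png

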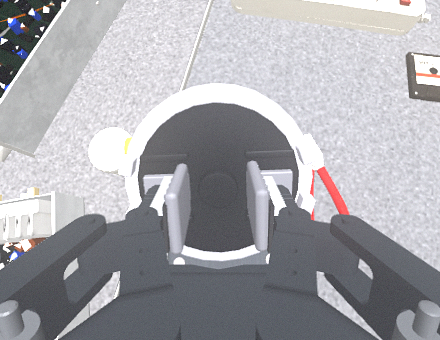

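```bash
python3 -m handwheel '[[0,0,0,-0.51,-0.15,0.85,0.4],[0,0,0,-0.36,-0.1,0.6,0.4],[0,0,0,0,0,0,0.55],[0,0,0,0,0,0,0.65],[0,0,0,0,0,0,0.75],[0,0,0,0,0,0,0.85],[0,0,0,0,0,0,1],[0,0,0,0,0,0,1],[0,0,0,0,0,0,1],[0,0,0,0,0,0,1]]'
python3 -m handwheel '[[-1.5,-0.5,2.5,0,0,0,1],[-2.5,-0.8,4.2,0,0,0,1],[-5,-1.5,8.5,0,0,0,1],[-5,-1.5,8.5,0,0,0,1],[-5,-1.5,8.5,0,0,0,1],[-10,-3,17,0,0,0,1],[-10,-3,17,0,0,0,1],[-10,-3,17,0,0,0,1],[-5,-1.5,8.5,0,0,0,1],[0,0,0,0,0,0,1]]'
python3 - <<'E'
from h import *
s=manip.sense();print(s["t"],s["force"],s["tcp_pos"])
c=manip.get_calibration("wrist"); im=manip.snapshot("wrist")
p=np.array([.57527,-.02277,.15333]); x,y=(proj(c,p)[0]-[75,70]).astype(int)
k=cv2.resize(im[max(y,0):y+140,x:x+150,::-1],None,fx=4,fy=4,interpolation=cv2.INTER_CUBIC)
cv2.imwrite("pics/w5.png",cv2.convertScaleAbs(k,alpha=1.2,beta=0))
E
```

```text
t: 11.55
tcp_pos: [0.5664, -0.0256, 0.1685]
tool_rot: [0.953, 0.125, 0.273, -0.044]
force: [0.7, -0.0, 0.3]
finger_gap: 1.002
gripper_force: 0.0
t: 12.8
tcp_pos: [0.5123, -0.0421, 0.2609]
tool_rot: [0.953, 0.125, 0.274, -0.044]
force: [0.1, 0.7, -0.1]
finger_gap: 1.001
gripper_force: 0.0
12.8 [ 0.09461221  0.66904819 -0.11776491] [ 0.51229002 -0.04208478  0.2608856 ]
```

View pics/w5.png

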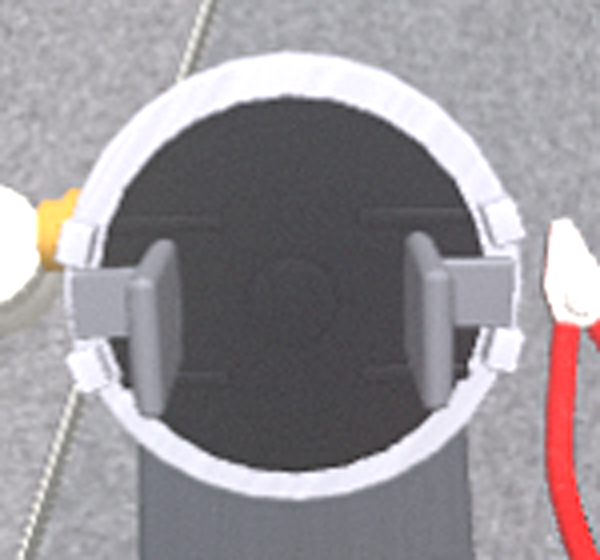

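The last wrist view shows both teeth, at crop pixels (100,303) and (487,290), sprung out to the rim between their lug pairs. The cap is at its stop, the bystanders haven't moved and the gripper is clear.

```bash
python3 -c "
from station import manip
print(manip.sign_off())"
```

```text
the job is handed in; nothing more can be done
None
```

I squeezed both tabs in and turned the cap clockwise until it hit its stop; the last wrist picture shows both tabs sprung out between their lugs, and I handed the job in at about 13 s (no verdict came back).

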